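Check two trolley hand-brake levers

ROBOT

A 6-joint arm with a two-finger parallel gripper is mounted at the origin on a cart in front of the work surface, level with it; the furniture and walls round the work are solid. World frame = base frame: x ahead of the robot, y to its left, z up, the work surface at z = 0. Lengths are in m, angles in rad, forces in N, time in s.
With the tool pointing down it reaches from about 0.25 to 0.725 m from the base axis. Payload 4 kg.
Tool frame: the origin (TCP) lies on the centre line of the jaws, within the pads' length; the fingertips stand tip_reach ahead of it and the grasp point (between the pads) lies 5 mm behind it (tip_reach is the distance from the TCP to the fingertips, in m); z points along the fingers, y is the direction in which the jaws open and shut (so a half turn about z gives the same grasp; the last joint's range is limited). The gripper opens to 85 mm and grips with 20 to 120 N. Pads are 22 mm wide; open, the fingers measure 114 mm over their backs; the gripper's body (76 mm by 85 mm) begins 54 mm behind the grasp point. The pads swing forward as they close: fully open they stand 13 mm farther back than shut.
Start: joints at [1.322, 0.241, 0.005, 1.335, 0, 1.571], TCP at [0.123, 0.485, 0.245] pointing down, gripper open.
Joint ranges: [-2.72, 2.72], [-1.05, 1.87], [-1.09, 1.28], [-1.99, 2.15], [-1.42, 1.44], [-3.14, 3.14]. Speed limits (rad/s): [2.79, 2.79, 3.14, 3.14, 3.14, 3.14].

INTERFACE

Orientations are given as a unit quaternion [x, y, z, w].
In Python, from workcell import * gives the robot as it stands.
- The arm moves only by the tool arm_command, never from a script. Its arguments are lists of equal length, an entry for each row: "translation": the shift along the tool's x, y, z in cm, a list of three; "turn": the turn about the tool's z in rad; "hand": the closure, from 0 (fully open) to 1 (shut). In form: {"translation": [[x, y, z], ...], "turn": [turn, ...], "hand": [hand, ...]}. A call has 1 to 5 rows; each row is the pose to reach, as a shift and turn from the pose commanded when the call began, along the tool's axes at that moment; what a row does not reach only later rows make up. A row lasts 1/12 s, in which the tool goes at most 41.7 mm and 7.16 degrees, less where a joint would pass 70% of its speed; a pose out of reach is approached as far as the arm can. A call with a gripper value outside its range is refused whole. The fingers move at their own pace and stop on an object; the grip force is fixed at half the most. Time passes only in rows, so rows that repeat a pose let the fingers close. It gives the time, the measured TCP pose, the force and the opening at its end, in the units of the state.
- get_obs(): the state, without advancing time (a new reading comes with each control period).
- camera(name): name is "scene" or "top" or "wrist"; returns (picture, depth): 480x640x3 uint8, red, green, blue; 480x640 float32, m along the optical axis (not along the pixel's ray), 0 where there is no reading.
- camera_info(name): a dict with "mtx" (3x3 intrinsics, pixels), "world_to_cam" (4x4, takes a point from world to camera coordinates). Camera axes: x right, y down, z forward; pixel columns grow to the right and rows downward; lengths in m; the calibration is good to about 2 mm. A picture is of the moment at which its call begins: read the wrist's pose just before it. camera_info takes no time and is no camera call; for the wrist camera it gives the pose at the moment of the call.
- job_done(): hands the job in, once; it reports no verdict.
Trained networks look in the newest picture that a camera, given by its name, has taken for a name from the list of things; names that differ only in an ending like _2 or _b are one class to them, and where a whole thing is asked for, a point or a joint stands for the part that bears it (a point fixed in the world has none). Each returns a list of dicts, best first, with "conf" (0 to 1); they miss things now and then, are a little off and sometimes report something else, mostly with a low value. They report only what shows in the picture. A call takes as long as a camera call.
- search_frame(camera, name): "location" ([row, column] in pixels, amid what is visible of it).
- spot_point(camera, name): "location" ([row, column] in pixels: a listed point, or the origin of a listed thing).
The state is a dict: "clock": time; "joint_pos": joint angles; "joint_vel": joint speeds; "tau": joint torques, N m; "eef_pos": TCP position; "tool_rot": TCP orientation; "ft_force": force on the tool from outside, world axes, zero at the start; "ft_torque": the same for the moment, N m; "grip_width": finger opening in m.
Only numpy, scipy, OpenCV 4.12 (cv2) and the standard library are available. Lean on these libraries where they do the work, as an engineer would, in place of code of your own. Each camera call takes 0.05 s, during which the arm holds its last target. There are 200 camera calls.

TASK

Check the two trolley brake levers with the outside of your fingers, without gripping a lever or touching its bar: press the left one gently in as far as it goes and hold it for a moment, let it spring back, then do the same with the right one. One of them comes up solid well short of its rubber-gripped bar, the other goes right onto it: finish while holding the one that stops short fully pressed in against its stop, with the other one released. Leave the loose things on the bench alone.

Things in the scene. Friction and masses are not known exactly. Their poses are not given: they have to be found in the camera images.
- stand_1: plywood base 130 (x) x 110 (y) x 18 mm, screwed down, with a wooden post 45 x 32 mm and a steel clamp (top at 155 mm) at x +30, y +33 mm that holds a level bar; the hand lever is on the bar's -x side. Origin: centre of the underside; z up. The two stands look alike; one is at the robot's left, one at its right, at random, over 200 mm apart in y, -x facing the robot within 0.3 rad.
- lever_1 (a joint): hand lever of stand_1. 0 at rest (blade leans 0.40 rad away from the bar); grows as it is pressed towards the bar (anticlockwise from above). Return spring: at the press point 2 N to start, under 6 N at the end of travel, where it is solid. One of the two levers stops at 0.33 (30 mm of air left to the grip: set well), the other at 0.55 (lies on the grip: slack); only pressing shows which.
- lever_1_press (a point): where a finger should press lever_1: on the blade's centre line, 100 mm from the pivot, 130 mm above the bench; moves with it. The blade is a plain level aluminium rod, 14 mm diameter, 127 mm from pivot to 19 mm ball end; its free end points along the point's -y, +x is the pressing direction, z up.
- lever_1_pivot (a point): the upright pivot axis of lever_1, at blade height (130 mm above the bench); fixed on stand_1 at x -12, y +22 mm, with the stand's axes
- bar_1: the fixed bar with black rubber grip of stand_1, not to be touched. Origin on its centre line at the clamp end, at the stand's x +30, y +18 mm, 130 mm above the bench; it runs 140 mm along its own -y, steel of 22 mm diameter, then from 35 mm on black rubber of 30 mm (35 mm at the end rims).
- stand_2: plywood base 130 (x) x 110 (y) x 18 mm, screwed down, with a wooden post 45 x 32 mm and a steel clamp (top at 155 mm) at x +30, y +33 mm that holds a level bar; the hand lever is on the bar's -x side. Origin: centre of the underside; z up. The two stands look alike; one is at the robot's left, one at its right, at random, over 200 mm apart in y, -x facing the robot within 0.3 rad.
- lever_2 (a joint): hand lever of stand_2. 0 at rest (blade leans 0.40 rad away from the bar); grows as it is pressed towards the bar (anticlockwise from above). Return spring: at the press point 2 N to start, under 6 N at the end of travel, where it is solid. One of the two levers stops at 0.33 (30 mm of air left to the grip: set well), the other at 0.55 (lies on the grip: slack); only pressing shows which.
- lever_2_press (a point): where a finger should press lever_2: on the blade's centre line, 100 mm from the pivot, 130 mm above the bench; moves with it. The blade is a plain level aluminium rod, 14 mm diameter, 127 mm from pivot to 19 mm ball end; its free end points along the point's -y, +x is the pressing direction, z up.
- lever_2_pivot (a point): the upright pivot axis of lever_2, at blade height (130 mm above the bench); fixed on stand_2 at x -12, y +22 mm, with the stand's axes
- bar_2: the fixed bar with black rubber grip of stand_2, not to be touched. Origin on its centre line at the clamp end, at the stand's x +30, y +18 mm, 130 mm above the bench; it runs 140 mm along its own -y, steel of 22 mm diameter, then from 35 mm on black rubber of 30 mm (35 mm at the end rims).
- tape_measure: loose yellow tape measure, 43 x 82 x 68 mm high, on the bench in front of the stands; leave alone. Origin: centre of the underside.
- screwdriver_1: loose screwdriver with black handle, 32 x 192 x 40 mm, lying on the bench in front of the left stand; leave alone. Origin: centre of the underside.
- masking_tape: loose roll of masking tape lying flat, 104 x 102 x 25 mm high, behind the stands; leave alone. Origin: centre of the underside.
- wax_tin: loose round green tin with a wooden-coloured lid, 78 mm diameter, 34 mm high, behind the left stand; leave alone. Origin: centre of the underside.

How it is judged:
By the outcome, as a careful person would: the job done as asked, in the order asked, and still so for the second after the job is handed in, while the arm keeps its last pose, push and grip.
It also fails if it takes over 72 s, if anything falls off the work surface, if the arm or the gripper's body presses on something with over 40 N, if the wrist force passes 120 N, or if a joint passes its speed limit or range.

## Working session

There is one attempt and no reset: what is moved stays moved. The work goes in short steps, Python scripts to look and compute and a tool call to move; the robot and the scene stay as the last step left them, time stands still between calls to the robot, and variables do not carry over. Pictures are saved under pics/ and viewed, about 8 in all and at most 12, crops included, and the job is handed in when it is done.

Besides the shell and the picture viewer there is one more tool, called after "Emit:" as a command line: name --pt "numbers of a row" for each row, then --argument value for the rest. arm_command: Moves the arm, as the interface text tells. Its arguments: {"type":"object","properties":{"translation":{"type":"array","items":{"type":"array","items":{"type":"number"}}},"turn":{"type":"array","items":{"type":"number"}},"hand":{"type":"array","items":{"type":"number"}}},"required":["translation","turn","hand"]}

```bash
ls; mkdir -p pics; cat > h.py <<'E'
from workcell import *
import numpy as np, cv2
def unproj(cam, rc, z=None, depth=None):
    i=camera_info(cam); K=np.array(i["mtx"]); T=np.linalg.inv(np.array(i["world_to_cam"]))
    r,c=rc; d=np.linalg.inv(K)@[c,r,1]; o=T[:3,3]; v=T[:3,:3]@d
    s=depth if depth is not None else (z-o[2])/v[2]
    return o+s*v
E
python3 - <<'E'
from h import *
o=get_obs(); print({k:np.round(v,3) for k,v in o.items()})
for cam in ("scene","top"):
    p,d=camera(cam); cv2.imwrite(f"pics/{cam}0.png",p[:,:,::-1])
    np.save(f"pics/{cam}_d.npy",d)
    for n,z in (("lever_1_press",.13),("lever_1_pivot",.13),("bar_1",.13),("stand_1",0)):
        for q in spot_point(cam,n)[:4]:
            print(cam,n,round(q["conf"],2),np.round(q["location"]),np.round(unproj(cam,q["location"],z),3))
    for n in("tape_measure","screwdriver_1"):
        for q in spot_point(cam,n)[:1]: print(cam,n,round(q["conf"],2),np.round(q["location"]),np.round(unproj(cam,q["location"],0),3))
E
```

```text
pics
{'clock': np.float64(0.0), 'joint_pos': array([1.322, 0.241, 0.004, 1.335, 0.   , 1.571]), 'joint_vel': array([ 0.001,  0.001,  0.   , -0.001, -0.   ,  0.002]), 'tau': array([-1.0000e-03, -3.7231e+01,  2.5241e+01,  1.7000e-02,  0.0000e+00,
        0.0000e+00]), 'eef_pos': array([0.123, 0.484, 0.244]), 'tool_rot': array([ 0.124,  0.992, -0.001, -0.   ]), 'ft_force': array([0.789, 0.893, 0.303]), 'ft_torque': array([0.013, 0.002, 0.007]), 'grip_width': np.float64(0.085)}
scene lever_1_press 0.64 [255. 448.] [ 0.559 -0.347  0.13 ]
scene lever_1_pivot 0.79 [237. 393.] [ 0.572 -0.244  0.13 ]
scene bar_1 0.82 [202. 276.] [0.592 0.023 0.13 ]
scene bar_1 0.79 [229. 401.] [ 0.61  -0.245  0.13 ]
scene bar_1 0.47 [238. 392.] [ 0.569 -0.245  0.13 ]
scene stand_1 0.82 [264. 278.] [0.566 0.005 0.   ]
scene stand_1 0.8 [302. 400.] [ 0.574 -0.268  0.   ]
scene tape_measure 0.6 [336. 292.] [ 0.388 -0.156  0.   ]
scene screwdriver_1 0.7 [295. 175.] [0.37  0.103 0.   ]
top lever_1_pivot 0.79 [228. 384.] [ 0.577 -0.251  0.13 ]
top lever_1_pivot 0.31 [239. 434.] [ 0.554 -0.351  0.13 ]
top bar_1 0.74 [209. 384.] [ 0.613 -0.253  0.13 ]
top bar_1 0.72 [219. 243.] [0.592 0.031 0.13 ]
top stand_1 0.87 [238. 266.] [ 0.566 -0.002  0.   ]
top stand_1 0.69 [229. 385.] [ 0.589 -0.271  0.   ]
top tape_measure 0.71 [236. 246.] [0.569 0.044 0.   ]
top screwdriver_1 0.69 [325. 219.] [0.37 0.1  0.  ]
```

View pics/top0.png

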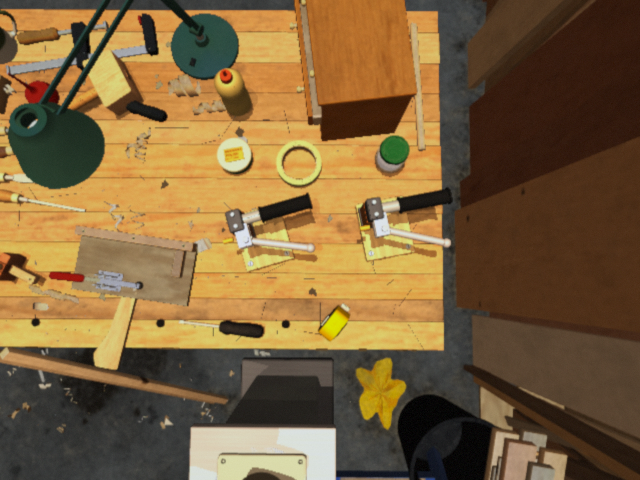

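View pics/scene0.png

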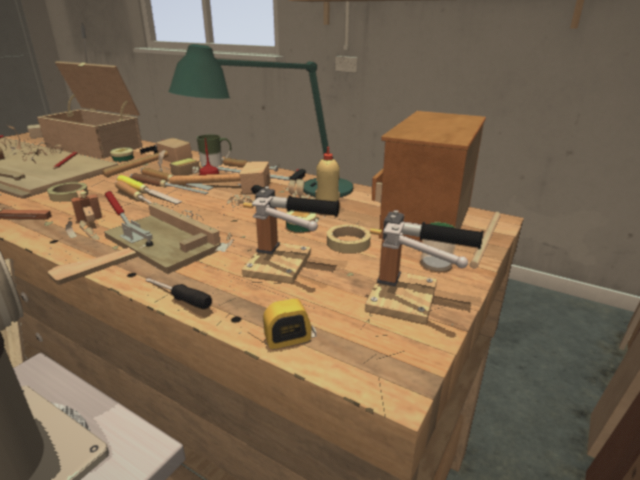

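```bash
cat > fit.py <<'E'
from h import *
from scipy.optimize import least_squares
def cloud(cam,d):
    i=camera_info(cam);K=np.array(i["mtx"]);T=np.linalg.inv(np.array(i["world_to_cam"]))
    v,u=np.nonzero(d>0); D=d[v,u]; P=(np.linalg.inv(K)@np.c_[u,v,np.ones(len(u))].T)*D
    return (T[:3,:3]@P).T+T[:3,3]
R=lambda a:np.array([[np.cos(a),-np.sin(a)],[np.sin(a),np.cos(a)]])
def seg(p,a,b):
    t=np.clip((p-a)@(b-a)/((b-a)@(b-a)),0,1); return np.linalg.norm(p-a-t[:,None]*(b-a),axis=1)
def geo(x,th=0):
    L=lambda q:x[:2]+R(x[2])@np.array(q)
    pv=np.array([-.012,.022]); dr=R(th-.4)@[0,-1]
    return L([.03,.018]),L([.03,-.122]),L(pv),L(pv+.127*dr),L(pv+.1*dr)
def fit(P,x0):
    x=np.array(x0,float)
    Q=P[(P[:,2]>.12)&(P[:,2]<.152)][:,:2]; Q=Q[np.linalg.norm(Q-x[:2],axis=1)<.19]
    def f(x):
        a,b,c,e,_=geo(x); a2=a+(b-a)*.15; c2=c+(e-c)*.15
        l=(Q-x[:2])@R(x[2]); m=(l[:,1]<.0) 
        r=np.minimum(seg(Q,a,b),seg(Q,c,e)); return np.where(m,r,0)
    s=least_squares(f,x,loss="soft_l1",f_scale=.006,x_scale=[.01,.01,.1],diff_step=1e-3)
    return s.x,np.sqrt(np.mean(np.minimum(s.fun,.02)**2)),len(Q)
if __name__=="__main__":
  for cam in("top","scene"):
    P=cloud(cam,np.load(f"pics/{cam}_d.npy"))
    for x0 in ((.566,0,.15),(.580,-.270,.15)):
        x,r,n=fit(P,x0); print(cam,np.round(x,4),round(r,4),n); 
        print("   pivot,ball,press",*[np.round(g,3) for g in geo(x)[2:]])
  for rc in((247,311),(243,447),(247,243)): print(np.round(unproj("top",rc,.13),3))
  try: print("tip_reach",tip_reach)
  except NameError: print("none")
E
python3 fit.py
```

```text
top [ 0.5674 -0.0013  0.2861] 0.0058 1989
   pivot,ball,press [0.55  0.016] [ 0.535 -0.11 ] [ 0.538 -0.083]
top [ 0.5891 -0.2757  0.1896] 0.0056 2269
   pivot,ball,press [ 0.573 -0.256] [ 0.547 -0.381] [ 0.552 -0.354]
scene [ 0.5597 -0.0102  0.2968] 0.0038 1756
   pivot,ball,press [0.542 0.007] [ 0.529 -0.119] [ 0.531 -0.092]
scene [ 0.5806 -0.2832  0.1904] 0.0032 2786
   pivot,ball,press [ 0.565 -0.264] [ 0.538 -0.388] [ 0.544 -0.362]
[ 0.537 -0.106  0.13 ]
[ 0.546 -0.377  0.13 ]
[0.536 0.029 0.13 ]
tip_reach 0.014
```

Emit:
arm_command --pt "-2.8 -2.9 0" --pt "-5.6 -5.7 0" --pt "-8.4 -8.6 0" --pt "-11.2 -11.4 0" --pt "-14 -14.3 0" --turn '[0.12,0.24,0.36,0.48,0.6]' --hand '[1,1,1,1,1]'

```text
clock: 1.12
eef_pos: [0.224, 0.3101, 0.2454]
tool_rot: [0.414, 0.91, 0.0, 0.0]
ft_force: [1.6, 0.6, 0.1]
grip_width: 0.0257
```

```bash
cat > to.py <<'E'
import sys
from h import *
from scipy.spatial.transform import Rotation as Ro
# to.py x y z yaw(of tool y)
t=np.array([float(a) for a in sys.argv[1:5]])
o=get_obs(); M=Ro.from_quat(o["tool_rot"]).as_matrix()
yaw=np.arctan2(M[1,1],M[0,1])
print("t",round(float(o["clock"]),2),"pos",np.round(o["eef_pos"],4),"yaw",round(yaw,3),"z",np.round(M[:,2],3),"F",np.round(o["ft_force"],2),"w",round(float(o["grip_width"]),4))
print("cm",np.round(100*M.T@(t[:3]-o["eef_pos"]),2),"turn",round(yaw-t[3],3))
E
python3 to.py .45 -.08 .245 .08
```

```text
t 1.12 pos [0.224  0.3101 0.2454] yaw 0.717 z [ 0.001  0.    -1.   ] F [1.61 0.6  0.11] w 0.0257
cm [-4.425e+01 -8.620e+00  3.000e-02] turn 0.637
```

Emit:
arm_command --pt "-4 -0.8 0" --pt "-8 -1.6 0" --pt "-12 -2.4 0" --pt "-16 -3.2 0" --pt "-20 -4 0" --turn '[0.12,0.24,0.36,0.48,0.6]' --hand '[1,1,1,1,1]'

```text
clock: 1.53
eef_pos: [0.3263, 0.1332, 0.2457]
tool_rot: [0.665, 0.747, 0.001, 0.0]
ft_force: [1.4, 0.6, -0.5]
grip_width: 0.0001
```

```bash
python3 to.py .45 -.08 .245 .08
```

```text
t 1.53 pos [0.3263 0.1332 0.2457] yaw 0.116 z [ 0.001  0.001 -1.   ] F [ 1.42  0.57 -0.46] w 0.0001
cm [-22.61   9.81   0.08] turn 0.036
```

Emit:
arm_command --pt "-4 1.7 0" --pt "-8 3.4 0" --pt "-12 5.1 0" --pt "-16 6.8 0" --pt "-20 8.5 0" --turn '[0.02,0.02,0.02,0.02,0.02]' --hand '[1,1,1,1,1]'

```text
clock: 1.95
eef_pos: [0.4306, -0.0476, 0.2456]
tool_rot: [0.67, 0.742, 0.0, 0.0]
ft_force: [1.2, 1.1, 0.3]
grip_width: 0.0002
```

```bash
python3 to.py .47 -.08 .20 .08; python3 - <<'E'
from fit import *
p,d=camera("wrist"); cv2.imwrite("pics/w1.png",p[:,:,::-1])
P=cloud("wrist",d); print(np.round(camera_info("wrist")["world_to_cam"],3).tolist())
x,r,n=fit(P,(.567,-.002,.286)); print(np.round(x,4),r,n,*[np.round(g,3) for g in geo(x)[2:]])
E
```

```text
t 1.95 pos [ 0.4306 -0.0476  0.2456] yaw 0.101 z [ 0.001  0.    -1.   ] F [1.15 1.06 0.27] w 0.0002
cm [-3.62  3.59  4.57] turn 0.021
[[0.996, 0.094, 0.004, -0.428], [0.089, -0.954, 0.288, -0.128], [0.031, -0.286, -0.958, 0.35], [0.0, 0.0, 0.0, 1.0]]
[ 0.5676 -0.0129  0.2698] 0.004755942906595254 21139 [0.55  0.005] [ 0.534 -0.121] [ 0.537 -0.094]
```

View pics/w1.png

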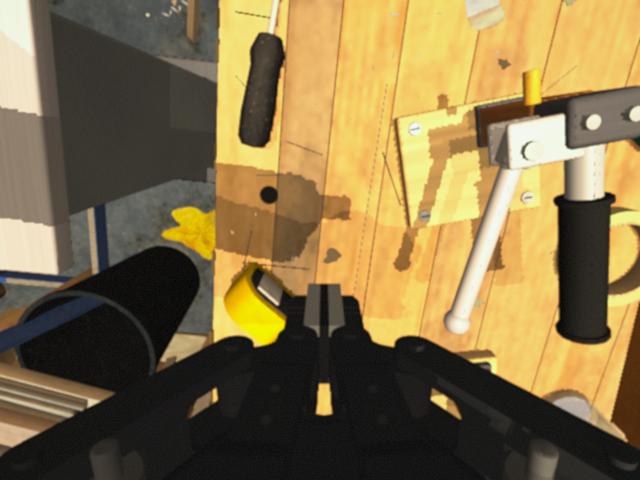

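Wrist view of the left stand: lever pivot bolt at about (533,150), ball end at (457,322), grip from (583,200) to (583,335). The shut fingertips at (325,300) are clear of everything, with the tape measure at (255,300).

```bash
python3 - <<'E'
from h import *
camera("wrist")
for rc in((150,533),(322,457),(175,508),(200,583)): print(rc,np.round(unproj("wrist",rc,.13),4))
for n in("lever_1_press","lever_1_pivot","bar_1"):
  for q in spot_point("wrist",n)[:2]: print(n,round(q["conf"],2),np.round(q["location"]),np.round(unproj("wrist",q["location"],.13),4))
E
```

```text
(150, 533) [0.5609 0.0201 0.13  ]
(322, 457) [ 0.5364 -0.1071  0.13  ]
(175, 508) [0.5486 0.0028 0.13  ]
(200, 583) [ 0.6026 -0.0089  0.13  ]
lever_1_pivot 0.19 [133. 580.] [0.5841 0.0382 0.13  ]
bar_1 0.68 [152. 458.] [0.5092 0.02   0.13  ]
bar_1 0.56 [130. 582.] [0.5843 0.0412 0.13  ]
```

Emit:
arm_command --pt "-1.9 1.8 1" --pt "-3.7 3.5 4" --pt "-3.7 3.5 8" --pt "-3.7 3.5 12" --pt "-3.7 3.5 12" --turn '[0,0,0,0,0]' --hand '[1,1,1,1,1]'

```text
clock: 2.62
eef_pos: [0.462, -0.0759, 0.1185]
tool_rot: [0.669, 0.743, -0.004, -0.007]
ft_force: [-1.7, -0.5, -0.3]
grip_width: -0.0004
```

```bash
python3 to.py .505 -.081 .126 .101
```

```text
t 2.62 pos [ 0.462  -0.0759  0.1185] yaw 0.105 z [-0.015  0.003 -1.   ] F [-1.66 -0.5  -0.28] w -0.0004
cm [-0.95  4.21 -0.82] turn 0.004
```

Emit:
arm_command --pt "-0.2 1 0" --pt "-0.4 2 0" --pt "-0.6 3 0" --pt "-0.6 3.5 0" --pt "-0.6 3.5 0" --turn '[0,0,0,0,0]' --hand '[1,1,1,1,1]'

```text
clock: 3.03
eef_pos: [0.5056, -0.0798, 0.1273]
tool_rot: [0.669, 0.743, 0.001, 0.001]
ft_force: [0.0, 0.3, 0.9]
grip_width: 0.0004
```

```bash
python3 to.py .535 -.081 .126 .101
```

```text
t 3.03 pos [ 0.5056 -0.0798  0.1273] yaw 0.104 z [ 0.003 -0.    -1.   ] F [0.05 0.34 0.95] w 0.0004
cm [-0.42  2.91  0.14] turn 0.003
```

Emit:
arm_command --pt "-0.1 0.7 0" --pt "-0.2 1.4 0" --pt "-0.3 2.1 0" --pt "-0.3 2.8 0" --pt "-0.4 3.5 0" --turn '[0,0,0,0,0]' --hand '[1,1,1,1,1]'

```text
clock: 3.45
eef_pos: [0.539, -0.0815, 0.1252]
tool_rot: [0.67, 0.742, -0.001, -0.001]
ft_force: [-3.7, 0.1, 1.6]
grip_width: 0.0002
```

```bash
python3 to.py .552 -.081 .126 .101
```

```text
t 3.45 pos [ 0.539  -0.0815  0.1252] yaw 0.102 z [-0.002 -0.    -1.   ] F [-3.7   0.14  1.62] w 0.0002
cm [-0.08  1.29 -0.08] turn 0.001
```

Contact at -3.7 N; go on gently.

Emit:
arm_command --pt "0 0.4 0" --pt "0 0.8 0" --pt "-0.1 1.2 0" --pt "-0.1 1.4 0" --pt "-0.1 1.4 0" --turn '[0,0,0,0,0]' --hand '[1,1,1,1,1]'

```text
clock: 3.87
eef_pos: [0.5516, -0.0808, 0.1247]
tool_rot: [0.67, 0.742, -0.001, -0.002]
ft_force: [-5.9, -0.2, 4.0]
grip_width: -0.0003
```

```bash
python3 to.py .573 -.081 .126 .101
```

```text
t 3.87 pos [ 0.5516 -0.0808  0.1247] yaw 0.102 z [-0.004  0.    -1.   ] F [-5.9  -0.23  3.95] w -0.0003
cm [-0.24  2.13 -0.14] turn 0.001
```

Emit:
arm_command --pt "0 0.3 0" --pt "0 0.5 0" --pt "0 0.7 0" --pt "0 0.7 0" --turn '[0,0,0,0]' --hand '[1,1,1,1]'

```text
clock: 4.2
eef_pos: [0.5528, -0.0805, 0.1245]
tool_rot: [0.67, 0.742, -0.005, -0.006]
ft_force: [-20.9, -1.6, 13.9]
grip_width: -0.0
```

```bash
python3 to.py .573 -.081 .126 .101
```

```text
t 4.2 pos [ 0.5528 -0.0805  0.1245] yaw 0.101 z [-0.015 -0.001 -1.   ] F [-20.85  -1.56  13.91] w -0.0
cm [-0.25  2.   -0.18] turn 0.0
```

Emit:
arm_command --pt "0 -0.3 0" --pt "0 -0.3 0" --pt "0 -0.3 0" --pt "0 -0.3 0" --pt "0 -0.3 0" --turn '[0,0,0,0,0]' --hand '[1,1,1,1,1]'

```text
clock: 4.62
eef_pos: [0.5523, -0.0807, 0.1246]
tool_rot: [0.67, 0.742, -0.003, -0.004]
ft_force: [-14.8, -0.8, 8.5]
grip_width: 0.0
```

```bash
python3 to.py .573 -.081 .126 .101; python3 - <<'E'
from h import *
p,d=camera("wrist"); cv2.imwrite("pics/w2.png",p[:,:,::-1])
E
```

```text
t 4.62 pos [ 0.5523 -0.0807  0.1246] yaw 0.102 z [-0.01  0.   -1.  ] F [-14.78  -0.83   8.52] w 0.0
cm [-0.24  2.06 -0.16] turn 0.001
```

View pics/w2.png

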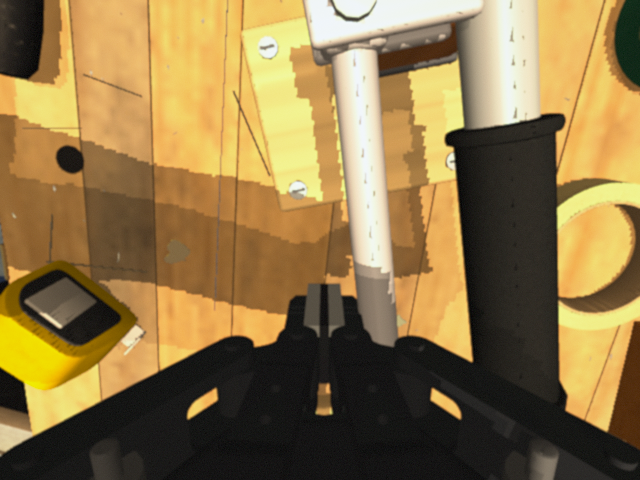

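The lever lies against the outside of the right finger, with about 30 mm of air to the grip (blade edge at column 395, grip at 470). So the left one stops short. I'll hold a moment more, then release it.

Emit:
arm_command --pt "0 -0.1 0" --pt "0 -0.1 0" --pt "0 -0.1 0" --pt "0 -0.1 0" --pt "0 -0.1 0" --turn '[0,0,0,0,0]' --hand '[1,1,1,1,1]'

```text
clock: 5.08
eef_pos: [0.5521, -0.0807, 0.1246]
tool_rot: [0.67, 0.742, -0.003, -0.003]
ft_force: [-12.3, -0.6, 7.3]
grip_width: -0.0003
```

Emit:
arm_command --pt "0 -1 0" --pt "0 -2 0" --pt "0 -3 0" --pt "0 -4.2 0" --pt "0 -5.5 0" --turn '[0,0,0,0,0]' --hand '[1,1,1,1,1]'

```text
clock: 5.5
eef_pos: [0.5023, -0.0861, 0.1253]
tool_rot: [0.67, 0.742, 0.001, 0.001]
ft_force: [-0.1, -0.2, 0.1]
grip_width: 0.0002
```

Emit:
arm_command --pt "0 -2.5 0" --pt "0 -3.5 -2" --pt "0 -3.5 -5" --pt "0 -3.5 -8" --pt "0 -3.5 -8" --turn '[0,0,0,0,0]' --hand '[1,1,1,1,1]'

```text
clock: 5.92
eef_pos: [0.4712, -0.0905, 0.2115]
tool_rot: [0.67, 0.742, 0.004, 0.006]
ft_force: [2.6, 0.2, 0.1]
grip_width: 0.0001
```

```bash
python3 to.py .46 -.33 .2 .0; python3 - <<'E'
from fit import *
p,d=camera("top"); cv2.imwrite("pics/top1.png",cv2.resize(p[170:280,200:470,::-1],None,fx=2.5,fy=2.5))
E
```

```text
t 5.92 pos [ 0.4712 -0.0905  0.2115] yaw 0.102 z [ 0.013 -0.002 -1.   ] F [2.56 0.23 0.12] w 0.0001
cm [-23.7   -3.56   1.18] turn 0.102
```

View pics/top1.png

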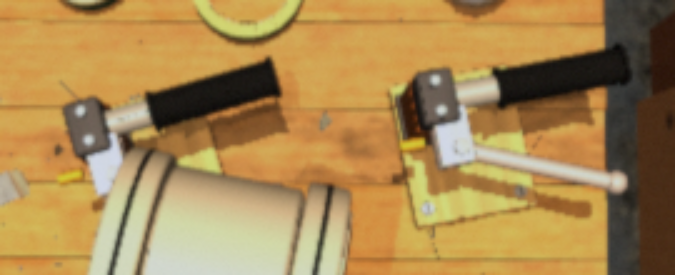

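The top view is hidden by the arm over the left lever, but the finger force went to zero on retreat. The right lever is unobstructed, with its ball at crop (617,182). I'll move across to it.

Emit:
arm_command --pt "-4 -0.4 0" --pt "-8 -0.8 0" --pt "-12 -1.2 0" --pt "-16 -1.6 0" --pt "-20 -2.0 0" --turn '[0.02,0.04,0.06,0.07,0.07]' --hand '[1,1,1,1,1]'

```text
clock: 6.38
eef_pos: [0.4674, -0.2926, 0.2042]
tool_rot: [0.696, 0.718, 0.0, 0.0]
ft_force: [1.3, -0.2, 0.2]
grip_width: 0.0
```

```bash
python3 to.py .47 -.352 .126 .03; python3 - <<'E'
from h import *
p,d=camera("wrist"); cv2.imwrite("pics/w3.png",p[:,:,::-1])
for rc in((240,320),): pass
np.save("pics/w3T.npy",np.linalg.inv(np.array(camera_info("wrist")["world_to_cam"])))
p,d=camera("top"); cv2.imwrite("pics/top2.png",cv2.resize(p[170:280,200:470,::-1],None,fx=2.5,fy=2.5))
E
```

```text
t 6.38 pos [ 0.4674 -0.2926  0.2042] yaw 0.032 z [ 0.  0. -1.] F [ 1.32 -0.23  0.19] w 0.0
cm [-5.95  0.06  7.82] turn 0.002
```

View pics/w3.png

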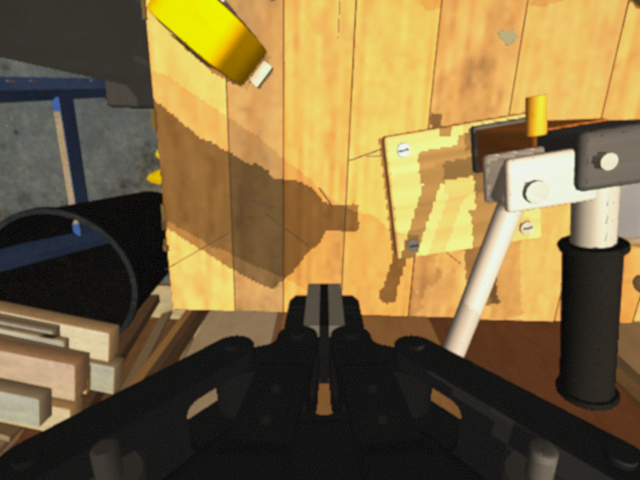

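View pics/top2.png

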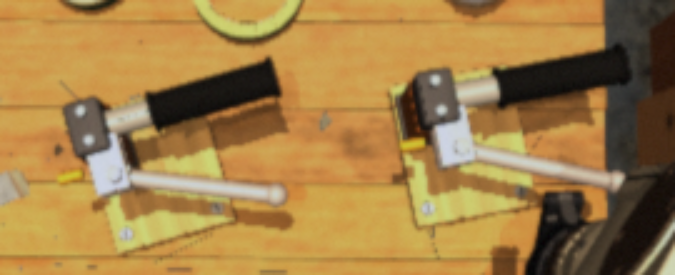

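Both levers are at rest in the top view, so the left one has sprung back. I'll check clearance on the right side before going down.

```bash
python3 - <<'E'
from fit import *
P=cloud("top",np.load("pics/top_d.npy"))
for a in np.arange(.2,.75,.1):
    Q=P[(abs(P[:,0]-a)<.05)&(P[:,1]<-.36)&(P[:,2]>.09)]
    print(round(a,2), len(Q), np.round(Q[Q[:,1].argsort()[::-1]][:1],3) if len(Q) else "")
E
```

```text
0.2 0 
0.3 0 
0.4 87 [[ 0.447 -0.77   0.094]]
0.5 282 [[ 0.547 -0.36   0.139]]
0.6 534 [[ 0.64  -0.36   0.146]]
0.7 496 [[ 0.651 -0.36   0.139]]
```

Emit:
arm_command --pt "-3 0 0" --pt "-6 0.1 0" --pt "-6 0.1 0" --turn '[0,0,0]' --hand '[1,1,1]'

```text
clock: 6.73
eef_pos: [0.4705, -0.3549, 0.2037]
tool_rot: [0.697, 0.717, -0.001, 0.001]
ft_force: [0.1, 0.6, 0.6]
grip_width: -0.0001
```

The way is clear. Next: go down, then approach.

Emit:
arm_command --pt "0 0 2.5" --pt "0.1 0 5" --pt "0.1 0 7.5" --pt "0.1 0 7.7" --pt "0.1 0 7.7" --turn '[0,0,0,0,0]' --hand '[1,1,1,1,1]'

```text
clock: 7.15
eef_pos: [0.469, -0.3481, 0.126]
tool_rot: [0.695, 0.719, -0.0, -0.003]
ft_force: [-0.9, -0.4, 1.0]
grip_width: -0.0001
```

Emit:
arm_command --pt "0 1.2 0" --pt "0 2.4 0" --pt "0 3.6 0" --pt "0 4.4 0" --pt "0 5.2 0" --turn '[0,0,0,0,0]' --hand '[1,1,1,1,1]'

```text
clock: 7.57
eef_pos: [0.5236, -0.3482, 0.13]
tool_rot: [0.695, 0.719, 0.0, 0.001]
ft_force: [0.2, -0.3, 1.0]
grip_width: -0.0003
```

```bash
python3 to.py .568 -.351 .126 .03
```

```text
t 7.57 pos [ 0.5236 -0.3482  0.13  ] yaw 0.033 z [ 0.002 -0.001 -1.   ] F [ 0.17 -0.25  0.97] w -0.0003
cm [-0.42  4.43  0.41] turn 0.003
```

Emit:
arm_command --pt "-0.2 0.9 0.2" --pt "-0.3 1.8 0.4" --pt "-0.3 2.7 0.4" --pt "-0.3 3.5 0.4" --pt "-0.3 4.2 0.4" --turn '[0,0,0,0,0]' --hand '[1,1,1,1,1]'

```text
clock: 7.98
eef_pos: [0.5639, -0.3507, 0.1244]
tool_rot: [0.696, 0.718, -0.001, -0.0]
ft_force: [-4.5, -2.1, -0.1]
grip_width: -0.0001
```

Emit:
arm_command --pt "0 0.4 0" --pt "0 0.8 0" --pt "0 1.2 0" --pt "0 1.2 0" --turn '[0,0,0,0]' --hand '[1,1,1,1]'

```text
clock: 8.32
eef_pos: [0.5762, -0.3495, 0.1243]
tool_rot: [0.696, 0.718, -0.0, -0.0]
ft_force: [-3.5, -1.7, 1.5]
grip_width: -0.0
```

```bash
python3 to.py .587 -.351 .126 .03
```

```text
t 8.32 pos [ 0.5762 -0.3495  0.1243] yaw 0.032 z [-0.001 -0.    -1.   ] F [-3.49 -1.66  1.51] w -0.0
cm [-0.18  1.08 -0.17] turn 0.002
```

Emit:
arm_command --pt "0 0.4 0" --pt "0 0.8 0" --pt "0 1.1 0" --pt "0 1.1 0" --turn '[0,0,0,0]' --hand '[1,1,1,1]'

```text
clock: 8.65
eef_pos: [0.5862, -0.348, 0.124]
tool_rot: [0.696, 0.718, -0.0, -0.002]
ft_force: [-4.5, -0.2, 2.1]
grip_width: -0.0
```

Emit:
arm_command --pt "0 0.2 0" --pt "0 0.4 0" --pt "0 0.4 0" --turn '[0,0,0]' --hand '[1,1,1]'

```text
clock: 8.9
eef_pos: [0.587, -0.3479, 0.1239]
tool_rot: [0.696, 0.718, -0.002, -0.004]
ft_force: [-12.4, 1.3, 6.1]
grip_width: -0.0003
```

```bash
python3 to.py .587 -.351 .126 .03
```

```text
t 8.9 pos [ 0.587  -0.3479  0.1239] yaw 0.031 z [-0.009  0.003 -1.   ] F [-12.38   1.29   6.08] w -0.0003
cm [-0.31 -0.01 -0.21] turn 0.001
```

Solid at 0.587 with 12 N, so the right lever is on its grip and slack. I'll hold it, take a picture, then release.

Emit:
arm_command --pt "0 0 0" --pt "0 0 0" --pt "0 0 0" --pt "0 0 0" --pt "0 0 0" --turn '[0,0,0,0,0]' --hand '[1,1,1,1,1]'

```text
clock: 9.32
eef_pos: [0.587, -0.3479, 0.1239]
tool_rot: [0.696, 0.718, -0.002, -0.004]
ft_force: [-12.3, 1.1, 5.5]
grip_width: 0.0001
```

Emit:
arm_command --pt "0 0 0" --pt "0 0 0" --pt "0 0 0" --pt "0 0 0" --pt "0 0 0" --turn '[0,0,0,0,0]' --hand '[1,1,1,1,1]'

```text
clock: 9.73
eef_pos: [0.587, -0.3479, 0.124]
tool_rot: [0.696, 0.718, -0.002, -0.004]
ft_force: [-13.1, 1.3, 4.4]
grip_width: 0.0001
```

```bash
python3 to.py .587 -.351 .126 .03; python3 - <<'E'
from h import *
p,d=camera("wrist"); cv2.imwrite("pics/w4.png",p[:,:,::-1])
E
```

```text
t 9.73 pos [ 0.587  -0.3479  0.124 ] yaw 0.031 z [-0.008  0.003 -1.   ] F [-13.08   1.31   4.4 ] w 0.0001
cm [-0.31 -0.01 -0.2 ] turn 0.001
```

View pics/w4.png

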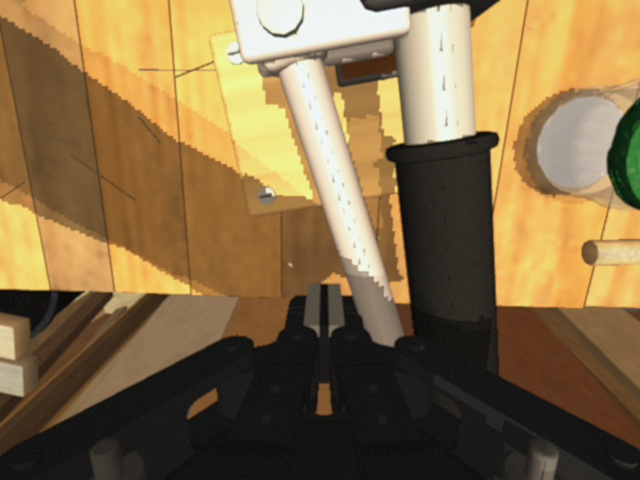

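The blade converges onto the grip at its far end (about (400,340)), so this one is slack. I'll retreat, lift and go back to the left.

Emit:
arm_command --pt "0 -1.2 0" --pt "0 -2.4 0" --pt "0 -3.8 0" --pt "0 -5.5 0" --pt "0 -8 0" --turn '[0,0,0,0,0]' --hand '[1,1,1,1,1]'

```text
clock: 10.2
eef_pos: [0.5124, -0.3505, 0.1241]
tool_rot: [0.695, 0.719, 0.002, 0.001]
ft_force: [0.6, -0.2, 0.5]
grip_width: -0.0002
```

Emit:
arm_command --pt "0 -2.5 0" --pt "0 -3.5 -2" --pt "0 -3.5 -5" --pt "0 -3.5 -8" --pt "0 -3.5 -8" --turn '[0,0,0,0,0]' --hand '[1,1,1,1,1]'

```text
clock: 10.62
eef_pos: [0.4796, -0.3542, 0.2117]
tool_rot: [0.696, 0.718, 0.002, 0.006]
ft_force: [1.2, -0.2, 1.2]
grip_width: 0.0001
```

```bash
python3 to.py .468 -.081 .2 .101
```

```text
t 10.62 pos [ 0.4796 -0.3542  0.2117] yaw 0.032 z [ 0.012 -0.006 -1.   ] F [ 1.24 -0.15  1.16] w 0.0001
cm [27.35 -0.29  0.99] turn -0.069
```

Emit:
arm_command --pt "4 -0.2 0" --pt "8 -0.4 0" --pt "12 -0.4 0" --pt "16 -0.4 0" --pt "20 -0.4 0" --turn '[-0.02,-0.04,-0.06,-0.07,-0.07]' --hand '[1,1,1,1,1]'

```text
clock: 11.03
eef_pos: [0.4662, -0.1505, 0.2046]
tool_rot: [0.67, 0.742, 0.002, 0.001]
ft_force: [0.6, -0.5, -0.6]
grip_width: 0.0001
```

```bash
python3 to.py .468 -.081 .2 .101
```

```text
t 11.03 pos [ 0.4662 -0.1505  0.2046] yaw 0.102 z [ 0.003  0.002 -1.   ] F [ 0.59 -0.46 -0.58] w 0.0001
cm [6.89 0.88 0.48] turn 0.001
```

Emit:
arm_command --pt "3.5 0.4 0" --pt "6.9 0.8 0" --pt "6.9 0.8 2.5" --pt "6.9 0.8 5.5" --pt "6.9 0.8 7.9" --turn '[0,0,0,0,0]' --hand '[1,1,1,1,1]'

```text
clock: 11.45
eef_pos: [0.4677, -0.0813, 0.1248]
tool_rot: [0.669, 0.743, 0.002, 0.001]
ft_force: [-0.2, 0.2, -0.3]
grip_width: 0.0
```

Emit:
arm_command --pt "0 1 0" --pt "0 2 0" --pt "0 3 0" --pt "0 3.5 0" --pt "0 3.5 0" --turn '[0,0,0,0,0]' --hand '[1,1,1,1,1]'

```text
clock: 11.87
eef_pos: [0.5051, -0.0799, 0.1273]
tool_rot: [0.67, 0.742, 0.002, 0.002]
ft_force: [0.4, 0.4, -0.5]
grip_width: 0.0
```

```bash
python3 to.py .552 -.081 .125 .101
```

```text
t 11.87 pos [ 0.5051 -0.0799  0.1273] yaw 0.102 z [ 0.005 -0.    -1.   ] F [ 0.41  0.36 -0.46] w 0.0
cm [-0.59  4.65  0.25] turn 0.001
```

Emit:
arm_command --pt "-0.1 0.8 0.1" --pt "-0.2 1.6 0.2" --pt "-0.3 2.4 0.2" --pt "-0.4 3.2 0.2" --pt "-0.5 3.8 0.2" --turn '[0,0,0,0,0]' --hand '[1,1,1,1,1]'

```text
clock: 12.28
eef_pos: [0.5402, -0.081, 0.1233]
tool_rot: [0.67, 0.742, -0.0, -0.0]
ft_force: [-3.7, -0.2, 2.9]
grip_width: -0.0001
```

Emit:
arm_command --pt "0 0.3 0" --pt "0 0.6 0" --pt "0 0.9 0" --pt "0 1.2 0" --pt "0 1.2 0" --turn '[0,0,0,0,0]' --hand '[1,1,1,1,1]'

```text
clock: 12.7
eef_pos: [0.5511, -0.0799, 0.1231]
tool_rot: [0.67, 0.742, -0.001, -0.001]
ft_force: [-5.1, -1.6, 3.2]
grip_width: 0.0
```

```bash
python3 to.py .552 -.081 .125 .101
```

```text
t 12.7 pos [ 0.5511 -0.0799  0.1231] yaw 0.102 z [-0.002 -0.    -1.   ] F [-5.12 -1.63  3.18] w 0.0
cm [-0.12  0.08 -0.19] turn 0.001
```

Just short of the stop; add a few mm so it is held firmly.

Emit:
arm_command --pt "0 0.2 0" --pt "0 0.4 0" --pt "0 0.4 0" --pt "0 0.4 0" --turn '[0,0,0,0]' --hand '[1,1,1,1]'

```text
clock: 13.03
eef_pos: [0.5519, -0.0797, 0.123]
tool_rot: [0.67, 0.742, -0.003, -0.003]
ft_force: [-12.5, -2.7, 8.7]
grip_width: 0.0001
```

Emit:
arm_command --pt "0 0 0" --pt "0 0 0" --pt "0 0 0" --pt "0 0 0" --pt "0 0 0" --turn '[0,0,0,0,0]' --hand '[1,1,1,1,1]'

```text
clock: 13.45
eef_pos: [0.5519, -0.0797, 0.123]
tool_rot: [0.67, 0.742, -0.003, -0.003]
ft_force: [-12.7, -3.5, 7.9]
grip_width: -0.0001
```

```bash
python3 to.py .552 -.081 .125 .101;  python3 - <<'E'
from h import *
p,d=camera("scene"); cv2.imwrite("pics/s2.png",p[:,:,::-1])
E
```

```text
t 13.45 pos [ 0.5519 -0.0797  0.123 ] yaw 0.101 z [-0.008 -0.001 -1.   ] F [-12.75  -3.55   7.86] w -0.0001
cm [-0.13 -0.   -0.2 ] turn 0.0
```

View pics/s2.png

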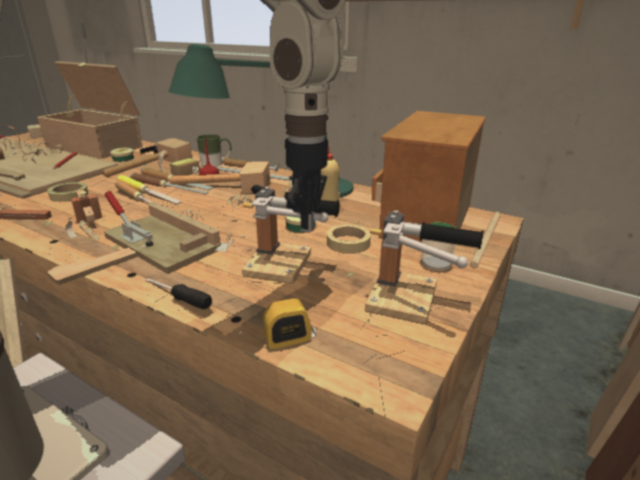

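The left lever is held pressed (fingers at (305,215)) and the right lever is back at rest with its ball at (462,262). The screwdriver and tape measure are where they were at the start.

```bash
python3 -c "
from workcell import *
print(job_done())"
```

```text
the job is handed in; nothing more can be done
None
```

The job is done and handed in at about 13.5 s. The left lever is the one that stops short, and I finished holding it pressed in against its stop, with the right one released.

- **Left lever:** I pressed it with the outside of the shut fingers. It came up solid after about 33 mm of travel, with roughly 30 mm of air left to the grip. I held it for about a second and let it go; a top view showed it sprung back.
- **Right lever:** I pressed it the same way. It went on to about 54 mm, onto its grip. I held it for about a second and let it go.
- **Final hold:** The left lever is at the same stop position as the first time, with a steady push of about 13 N.

The last scene picture shows the right lever at rest and the tape measure and screwdriver where they started. I did not check the masking tape and wax tin separately at the end.

- **Firmer first press:** The first left press briefly reached about 21 N along the push before I eased off.
- **Upward force:** There was an unexplained upward force of 4 to 14 N at the stops, probably friction on the rod.
- **Stand position:** The two camera-based fits of the stand positions differed by about 1 cm. I used the top camera's, and the contact points agreed with it.

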